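# Close the sequin jar

### The arm

A 7-joint arm with a two-finger parallel gripper is mounted at the origin on the work surface. World frame = base frame: x ahead of the robot, y to its left, z up, the work surface at z = 0. Lengths are in m, angles in rad, forces in N, time in s.
With the tool pointing down it reaches from about 0.425 to 0.875 m from the base axis. Payload 4.7 kg.
Tool frame: the origin (TCP) lies midway between the tips of the shut fingers; the grasp point (between the pads) lies 19 mm behind it; z points along the fingers, y is the direction in which the jaws open and shut (so a half turn about z gives the same grasp; the last joint's range is limited). The gripper opens to 87 mm and grips with 3 to 60 N. Pads are 19 mm wide; open, the fingers measure 117 mm over their backs; the gripper's body (75 mm by 190 mm) begins 51 mm behind the grasp point.
Start: joints at [-1.151, 0.321, -0.07, 1.45, 0.023, 1.371, -0.057], TCP at [0.257, 0.597, 0.223] pointing down, gripper open.
Joint ranges: [-2.86, 2.86], [-0.3, 2.09], [-1.38, 1.24], [0.06, 2.45], [-1.56, 4.7], [0.09, 2.05], [-2.69, 2.69]. Speed limits (rad/s): [2.57, 2.57, 3.14, 3.14, 3.14, 3.14, 3.14].

### API

Orientations are given as a rotation vector (axis times angle).
In Python, from bench import ctrl, optics gives the robot as it stands. The module is installed in compiled form; this text tells all that it offers.
- The arm moves only by the tool step_arm, never from a script. Its argument "deltas" is a list of rows, each a list of 7 numbers: the turn, a rotation vector about the tool's x, y, z in degrees, then the shift along the tool's x, y, z in mm, then the finger opening in mm, from 0 to 87. A call has exactly 8 rows; each row is the pose to reach, as a shift and turn from the pose commanded when the call began, along the tool's axes at that moment; what a row does not reach only later rows make up. A row lasts 1/8 s, in which the tool goes at most 62.5 mm and 10.7 degrees, less where a joint would pass 70% of its speed; a pose out of reach is approached as far as the arm can. A call with a gripper value outside its range is refused whole. The fingers move at their own pace and stop on an object; "newtons" is the grip in N (left out, the last holds). Time passes only in rows, so rows that repeat a pose let the fingers close, or fill a call up. It gives the time, the measured TCP pose, the force and the opening at its end, in the units of the state.
- ctrl.get_state(): the state, without advancing time (a new reading comes with each control period).
- optics.get_image(name): name is "side" or "top"; returns the picture (420x560x3 uint8, red, green, blue); there is no depth.
- optics.get_calibration(name): a dict with "K" (3x3 intrinsics, pixels), "k1" (the pictures are not rectified: a ray, as slopes to the right and down, at radius r is drawn at 1 + k1 r^2 times it, then the intrinsics apply), "R" (3x3) and "t" (3): a world point X has camera coordinates R X + t. Camera axes: x right, y down, z forward; pixel columns grow to the right and rows downward; lengths in m; the calibration is good to about 2 mm. A picture is of the moment at which its call begins. get_calibration takes no time and is no camera call.
- ctrl.close_job(): hands the job in, once; it reports no verdict.
The state is a dict: "time": time; "joint_positions": joint angles; "qd": joint speeds; "joint_torque": joint torques, N m; "position": TCP position; "tool_rot": TCP orientation; "ft_force": force on the tool from outside, world axes, zero at the start; "torque": the same for the moment, N m; "grip_width": opening from 0.0 (shut) to 1.0 (fully open).
Only numpy, scipy, OpenCV 4.12 (cv2) and the standard library are available. Lean on these libraries where they do the work, as an engineer would, in place of code of your own. Each camera call takes 0.05 s, during which the arm holds its last target.

### The job

Close the sequin jar: set the red cap upright on the jar's neck, gently turn it backwards (anticlockwise) under a light push until it drops into the start of its thread, then turn it forwards (clockwise) until it is fully home, and let go. Never force the cap on the neck (stay under 25 N), and leave the other things on the bench where they are.

Things in the scene. Friction and masses are not known exactly. Their poses are not given: they have to be found in the camera images.
- cap: The jar's red screw cap, 90 g, loose, standing on the bench. Round skirt 65 mm across, open below with a 58 mm bore, flat top 30 mm up; on it a grip bar 50 mm long (along the cap's x), 14 mm thick (along y), its top 60 mm above the origin. Origin: centre of the skirt's lower edge, z up.
- cap_pins (a point): Point on the cap's axis 6 mm above its lower edge, level with the undersides of its three radial brass pins (4 mm thick, 120 degrees apart, one along the cap's +y). Inside the skirt they point inward to 23 mm from the axis. 'Pin level' below means the height of this point.
- jar_mouth (a point): Point on the upright axis of the jar's aluminium neck, level with its three flat lands, 104 mm above the bench. Pin level is here when the cap rests on the lands, +3.5 mm when on the orange stop teeth, -8.5 mm when dropped into the thread start, -14 mm when fully home. Neck core 43 mm across, ending 4.5 mm above; thread 55 mm across. The point's x, y axes say nothing of the thread.
- jar_shoulder (a point): Point on the same axis on the aluminium shoulder, 24 mm below jar_mouth. The glass jar of sequins (92 mm wide, on a 125 mm square wooden block) is fixed to the bench. Its neck sits on a springy gasket: it sinks about 1 mm for each 4 N pressed down, 5 mm at most, and does not turn.
- thread_start (a point): Only a point on the neck's axis 8.5 mm below jar_mouth, at the depth of the thread starts. Three like threads, 120 degrees apart, facing differently every time. Each, going clockwise from above: a gap 20 degrees (8 mm) wide, a flat land of 93, an orange stop tooth of 7 that blocks pins turned clockwise on the land. The gap's back is a wall; pins drop in only in the last 10 degrees before it.
- thread_end (a point): Only a point on the neck's axis 14 mm below jar_mouth, at the depth of the thread ends. Once dropped in, the cap turned clockwise runs with its pins under the lands in a track with 1.5 mm of play up and down: level for the gap's 20 degrees, falling 5.5 mm over the next 75, then level to the end stop, which is met 104 degrees after the gap's back wall.
- head: carved puppet head with a gilt crown, 70 mm wide and 126 mm tall, standing upright; origin under its centre. Bystander.
- hammer: hammer lying on the bench; origin at its middle. Bystander.
- brush: brush lying on the bench; origin at its middle. Bystander.
- paint_pot: round paint pot, 56 mm wide, 75 mm tall, blue top; origin under its centre. Bystander.
- bead_bowl: small blue bowl, 84 mm wide, 38 mm tall; origin under its centre. Bystander.
- spare_lid: flat green spare lid, 72 mm wide, 15 mm tall, for another jar; origin under its centre. Bystander.
- puppet_arm: carved wooden puppet arm lying on the bench, about 200 mm long, 26 mm thick; origin near its middle. Bystander.
Things that resemble listed ones, but are neither listed nor needed, are in the scene too. Leave any brown look-alike of the cap alone. What is shaped like the part that bears jar_mouth but blue is not meant.

How it is judged:
On the way:
1. the cap has dropped into the start of the thread: its origin 12.5 to 17.5 mm below the jar_mouth point, upright and centred on the neck (z of cap in the frame of jar_mouth between -0.0175 and -0.0125 m and horizontal distance between cap and jar_mouth below 0.004 m and angle between cap's own z axis and vertical below 0.08 rad), for 0.15 s.
At the end, for the whole second after the job is handed in: the cap is fully home on the jar's neck: its origin at least 18.8 mm below the jar_mouth point (20 mm when home), within 4 mm of the neck's axis, upright within 0.08 rad, at rest and released (z of cap in the frame of jar_mouth below -0.0188 m and horizontal distance between cap and jar_mouth below 0.004 m and angle between cap's own z axis and vertical below 0.08 rad and linear speed of cap below 0.02 m/s); the robot touches nothing.
It fails at once if the cap is pressed, pulled or twisted against the jar or its neck with more than 25 N (contact force between cap and jar_neck above 25 N or contact force between cap and jar above 25 N).
It fails at once if one of the other things on the bench is moved by more than 30 mm (distance of any of head, hammer, brush, paint_pot, bead_bowl, spare_lid, puppet_arm from where it was at the start of the episode above 0.03 m).
It also fails if it takes over 72 s, if anything falls off the work surface, if the arm or the gripper's body presses on something with over 40 N, if the wrist force passes 120 N, or if a joint passes its speed limit or range.

## Working session

There is one attempt and no reset: what is moved stays moved. The work goes in short steps, Python scripts to look and compute and a tool call to move; the robot and the scene stay as the last step left them, time stands still between calls to the robot, and variables do not carry over. Pictures are saved under pics/ and viewed, and the job is handed in when it is done.

Besides the shell and the picture viewer there is one more tool, called after "Call:" as name(argument=value, ...) on one line, values as JSON. step_arm: Moves the arm, as the interface text tells. Its arguments: {"type":"object","properties":{"deltas":{"type":"array"},"newtons":{"type":"number"}},"required":["deltas"]}

```bash
mkdir -p pics
python3 - <<'E'
from bench import ctrl, optics
import cv2
s=ctrl.get_state(); print(s)
for n in("side","top"):
    c=optics.get_calibration(n);print(n,c)
    im=optics.get_image(n); cv2.imwrite(f"pics/{n}0.png",cv2.cvtColor(im,cv2.COLOR_RGB2BGR))
E
```

```text
{'time': 0.0, 'joint_positions': array([-1.15087765,  0.32188182, -0.07011641,  1.45168968,  0.02257802,
        1.3707865 , -0.05692428]), 'qd': array([ 0.0016097 ,  0.00166272, -0.00123331, -0.00064799, -0.00072829,
        0.00061449, -0.0009755 ]), 'joint_torque': array([-5.08877019e-04, -4.91285527e+01, -4.04332392e-01, -3.12533212e+01,
       -6.39488082e-02,  4.37767943e-02,  1.79904182e-04]), 'position': array([0.25640049, 0.59668289, 0.22141619]), 'tool_rot': array([-6.32976060e-01, -3.07682337e+00,  3.06226093e-03]), 'ft_force': array([-0.07341542,  0.22064003, -0.10415262]), 'torque': array([ 0.02465201, -0.02879262, -0.01683075]), 'grip_width': 0.9992841952783647}
side {'K': array([[380.58062256,   0.        , 278.41211356],
       [  0.        , 380.58062256, 208.45375276],
       [  0.        ,   0.        ,   1.        ]]), 'k1': 0.01771001682778928, 'R': array([[-0.96979399, -0.24390317, -0.00329398],
       [-0.18417774,  0.74103764, -0.64571029],
       [ 0.15993176, -0.62559928, -0.76357538]]), 't': array([0.5736818 , 0.16804268, 0.93983075])}
top {'K': array([[431.36803823,   0.        , 280.37980627],
       [  0.        , 431.36803823, 210.97464243],
       [  0.        ,   0.        ,   1.        ]]), 'k1': -0.13003994342154956, 'R': array([[ 0.02260219, -0.99966949, -0.01224969],
       [-0.98318202, -0.020005  , -0.18152938],
       [ 0.18122433,  0.01614664, -0.98330922]]), 't': array([0.00688344, 0.58545525, 1.04620363])}
```

View pics/side0.png

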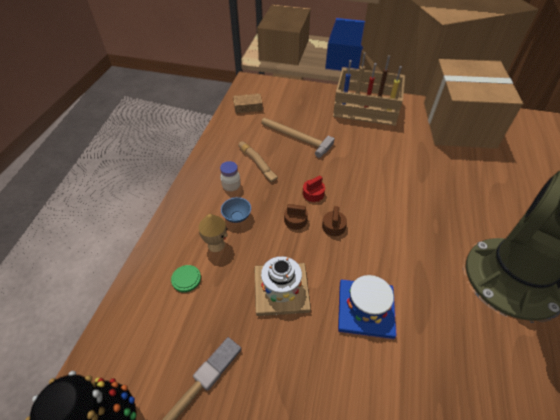

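View pics/top0.png

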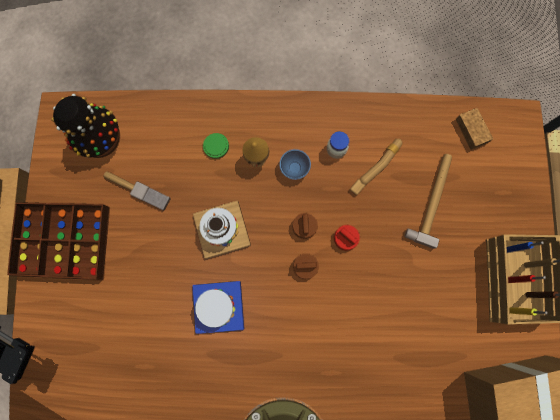

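The side view shows the red cap at (314,189), brown look-alikes at (296,215) and (335,222), the aluminium-necked jar on wood at (281,285), and a white-lidded jar on blue at (370,305). In the top view, the cap is at (347,237) and the jar neck at (216,226). I'll enlarge both.

Run:
```python
import cv2,numpy as np
s=cv2.imread("pics/side0.png");t=cv2.imread("pics/top0.png")
R=lambda im,x,y,w,h:cv2.resize(im[y:y+h,x:x+w],(400,300),interpolation=cv2.INTER_CUBIC)
a=np.vstack([np.hstack([R(t,307,207,80,60),R(t,179,197,80,60)]),np.hstack([R(s,274,160,80,60),R(s,241,250,80,60)])])
cv2.imwrite("pics/crop0.png",a)
```

```text
(no output)
```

View pics/crop0.png

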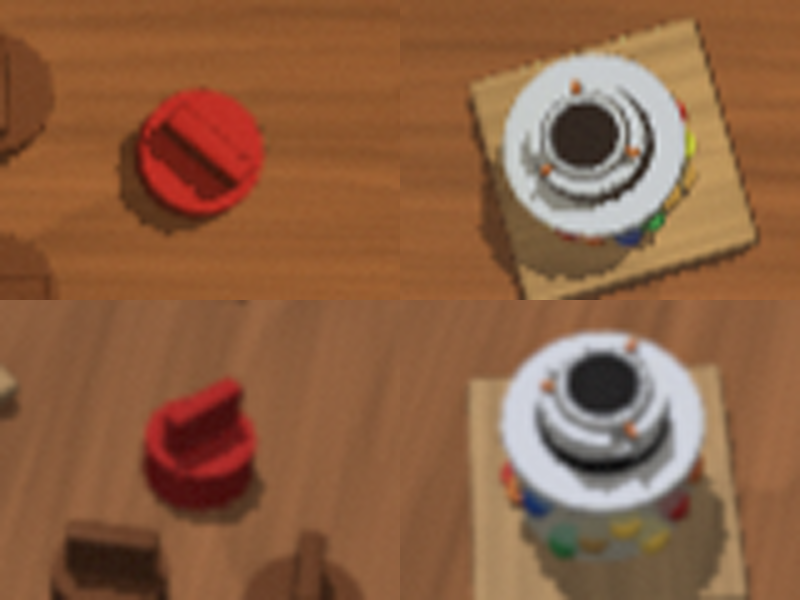

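```bash
cat > h.py <<'E'
import numpy as np, cv2
from bench import ctrl, optics
from scipy.optimize import minimize, least_squares
C={n:optics.get_calibration(n) for n in("side","top")}
def proj(n,X):
    c=C[n];X=np.atleast_2d(X)@c["R"].T+c["t"]
    s=X[:,:2]/X[:,2:]; s=s*(1+c["k1"]*(s**2).sum(1,keepdims=True))
    return s*[c["K"][0,0],c["K"][1,1]]+c["K"][:2,2]
def ray(n,uv,z):
    # world point at height z
    f=lambda p:(proj(n,[p[0],p[1],z])[0]-uv)
    return least_squares(f,[0.6,0]).x
def snap(n,name):
    im=cv2.cvtColor(optics.get_image(n),cv2.COLOR_RGB2BGR); cv2.imwrite(f"pics/{name}.png",im); return im
def capsil(n,x,y,z,yaw,S=8,off=None):
    a=np.linspace(0,2*np.pi,60,endpoint=False)
    cyl=np.vstack([np.c_[.0325*np.cos(a),.0325*np.sin(a),0*a+h] for h in(0,.030)])
    bar=np.array([[i*.025,j*.007,h] for i in(-1,1) for j in(-1,1) for h in(.03,.06)])
    c,s=np.cos(yaw),np.sin(yaw);R=np.array([[c,-s,0],[s,c,0],[0,0,1]])
    out=[]
    for P in(cyl,bar):
        out.append(cv2.convexHull(proj(n,P@R.T+[x,y,z]).astype(np.float32))[:,0])
    return out
def redmask(im):
    b,g,r=[im[...,i].astype(int) for i in range(3)]
    m=((r>60)&(r>2.6*g)&(r>2.6*b)).astype(np.uint8)
    return m
def fitcap(n,im,box,z,p0,fixz=True):
    x0,y0,w,h=box;S=6
    m=cv2.resize(redmask(im)[y0:y0+h,x0:x0+w],None,fx=S,fy=S,interpolation=cv2.INTER_NEAREST)
    k,l,st,_=cv2.connectedComponentsWithStats(m); m=(l==1+np.argmax(st[1:,4])).astype(np.uint8)
    def cost(p):
        r=np.zeros_like(m)
        for q in capsil(n,p[0],p[1],z,p[2]):
            cv2.fillPoly(r,[np.round(((q+0.5-[x0,y0])*S-0.5)*16).astype(np.int32)],1,shift=4)
        return (r!=m).sum()/S/S
    best=None
    for yw in p0[2]:
        r=minimize(cost,[p0[0],p0[1],yw],method="Nelder-Mead",options=dict(initial_simplex=[[p0[0],p0[1],yw],[p0[0]+.006,p0[1],yw],[p0[0],p0[1]+.006,yw],[p0[0],p0[1],yw+.3]],xatol=1e-4,fatol=.1))
        if best is None or r.fun<best.fun: best=r
    return best.x,best.fun,m.sum()/S/S
E
python3 - <<'E'
from h import *
t=cv2.imread("pics/top0.png");s=cv2.imread("pics/side0.png")
for n,im,uv,box in(("top",t,(347,237),(317,207,60,60)),("side",s,(314,189),(284,159,60,60))):
    p=ray(n,uv,.03);print(n,p,fitcap(n,im,box,0,(p[0],p[1],[0,.8,1.6,2.4])))
# teeth
for n,im,box in(("top",t,(190,205,50,40)),("side",s,(261,255,45,40))):
    x0,y0,w,h=box; hsv=cv2.cvtColor(im,cv2.COLOR_BGR2HSV)[y0:y0+h,x0:x0+w].astype(int)
    m=((hsv[...,0]>4)&(hsv[...,0]<18)&(hsv[...,1]>60)&(hsv[...,2]>100)).astype(np.uint8)
    k,l,st,ce=cv2.connectedComponentsWithStats(m)
    c=[]
    for i in range(1,k):
        if st[i,4]<2: continue
        ys,xs=np.where(l==i);wt=hsv[ys,xs,1]
        u=np.array([(xs*wt).sum()/wt.sum()+x0,(ys*wt).sum()/wt.sum()+y0]);P=ray(n,u,.1065);c.append(P);print(n,u,st[i,4],P)
E
```

```text
top [ 0.52473802 -0.15361626] (array([ 0.52589817, -0.15400898,  0.03333855]), np.float64(38.80555555555556), np.float64(500.0))
side [ 0.52289962 -0.14596499] (array([ 0.52669582, -0.15634343,  0.7692918 ]), np.float64(57.44444444444445), np.float64(427.0))
top [203.06172825 219.78168219] 592 [0.54983124 0.20608353]
top [213.59142857 214.06714286] 6 [0.56446783 0.18096747]
top [224.75575448 227.02813299] 6 [0.53322933 0.15217758]
top [238.62175168 227.50048123] 8 [0.53281586 0.11847472]
top [207.81192053 230.3218543 ] 6 [0.52426358 0.19308031]
top [238.32992327 233.66240409] 3 [0.5178177  0.11859414]
top [236.30866337 240.10668317] 31 [0.50211066 0.1228622 ]
top [216.7177814 244.       ] 7 [0.4915958 0.1697982]
top [230.17010309 243.66494845] 6 [0.49318231 0.13732144]
side [290.90363223 266.33599139] 405 [0.52080927 0.1672247 ]
side [270.23861171 266.62906725] 5 [0.5647095  0.17894261]
side [286.53405995 275.42234332] 7 [0.52488672 0.1916956 ]
side [262.48771816 288.39964447] 51 [0.56687369 0.23425909]
```

Run:
```python
from h import *
t=cv2.imread("pics/top0.png");s=cv2.imread("pics/side0.png")
# teeth: seeds
T={}
for n,im,seeds in(("top",t,[(213.6,214.1),(224.8,227),(207.8,230.3)]),("side",s,[(270.2,266.6),(286.5,275.4),(287,259)])):
    f=im.astype(float); sat=np.clip(f[...,2]-f[...,0]-15,0,None)
    out=[]
    for (u,v) in seeds:
        ys,xs=np.mgrid[int(round(v))-3:int(round(v))+4,int(round(u))-3:int(round(u))+4]
        w=sat[ys,xs]; out.append([(w*xs).sum()/w.sum(),(w*ys).sum()/w.sum()])
    T[n]=np.array(out); print(n,T[n].round(2).tolist())
    def res(p):
        P=[]
        for k in range(3):
            a=p[2]+k*2*np.pi/3; P.append([p[0]+p[3]*np.cos(a),p[1]+p[3]*np.sin(a),.106])
        q=proj(n,P); d=np.linalg.norm(q[:,None]-T[n][None],axis=2)
        j=d.argmin(0); return (q[j]-T[n]).ravel()
    best=min((least_squares(res,[.541,.176,a,.0245]) for a in np.arange(0,2.1,.3)),key=lambda r:r.cost)
    print(n,best.x,np.degrees(best.x[2])%120,best.cost)
for n,im,(x0,y0) in(("top",t,(321,210)),("side",s,(288,160))):
    R=cv2.resize(im[y0:y0+48,x0:x0+52],None,fx=7,fy=7,interpolation=cv2.INTER_NEAREST)
    m=cv2.resize(redmask(im)[y0:y0+48,x0:x0+52]*255,None,fx=7,fy=7,interpolation=cv2.INTER_NEAREST)
    for yw,c in((.78,(0,255,0)),):
        for q in capsil(n,.526,-.155,0,yw):cv2.polylines(R,[((q+.5-[x0,y0])*7).astype(int)],True,c,1)
    if n=="top":A=np.hstack([R,cv2.cvtColor(m,8)])
    else:A=np.vstack([A,np.hstack([R,cv2.cvtColor(m,8)])])
cv2.imwrite("pics/ov.png",A[:600])
cv2.imwrite("pics/ov.png",cv2.resize(A,None,fx=.85,fy=.85))
```

```text
top [[213.58, 213.99], [225.01, 226.91], [207.8, 230.35]]
top [0.54086534 0.17530871 0.22939862 0.02457507] 13.143572950649421 0.010641316871736363
side [[270.12, 266.63], [286.62, 275.5], [287.69, 257.05]]
side [0.54103096 0.1718498  2.31443486 0.02589789] 12.607349435028823 0.7438529717951335
```

View pics/ov.png

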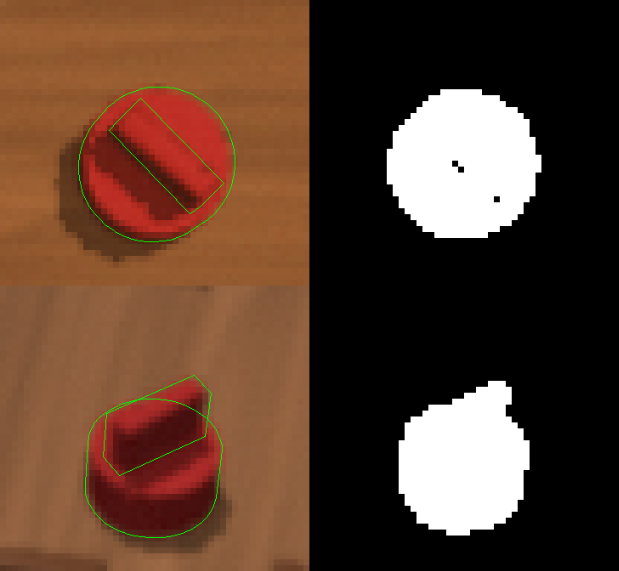

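The red cap is the only red one, matching the description, at about (0.526, -0.155) with its bar at about 47° yaw. The neck axis is at about (0.541, 0.174), with a tooth at yaw about 13° (mod 120). Both fit their known heights and the reach, so I'm heading for the cap.

Call:
step_arm(deltas=[[0,0,8,-39,-42,0,50],[0,0,16,-78,-84,0,50],[0,0,24,-117,-126,0,50],[0,0,32,-156,-168,0,50],[0,0,40,-195,-210,0,50],[0,0,48,-234,-252,0,50],[0,0,56,-273,-294,0,50],[0,0,64,-312,-336,0,50]], newtons=30)

```text
time: 1.1
position: [0.4108, 0.1634, 0.2224]
tool_rot: [-2.172, -2.269, -0.0]
ft_force: [0.6, -0.3, -0.1]
grip_width: 0.575
```

```bash
cat >> h.py <<'E'
from scipy.spatial.transform import Rotation as Ro
def go(x,y,z,Y):
    s=ctrl.get_state();R=Ro.from_rotvec(s["tool_rot"]).as_matrix()
    y0=np.degrees(np.arctan2(R[1,1],R[0,1]))
    # target rotation with z down and y-axis yaw Y
    a=np.radians(Y);ty=np.array([np.cos(a),np.sin(a),0]);tz=np.array([0,0,-1.]);T=np.c_[np.cross(ty,tz),ty,tz]
    d=R.T@(np.array([x,y,z])-s["position"])*1000
    print("t",round(s["time"],2),"pos",s["position"].round(4),"Y",y0.round(1),"tilt",np.degrees(np.arccos(-R[2,2])).round(2),"j",s["joint_positions"].round(2),"F",s["ft_force"].round(1),"M",s["torque"].round(2),"w",(87*s["grip_width"]).round(1))
    print("delta rot",np.degrees(Ro.from_matrix(R.T@T).as_rotvec()).round(1),"shift",d.round(1))
E
python3 -c "
from h import *
go(.526,-.1545,.12,-43)"
```

```text
Traceback (most recent call last):
  File "h.py", line 49, in go
    print("t",round(s["time"],2),"pos",s["position"].round(4),"Y",y0.round(1),"tilt",np.degrees(np.arccos(-R[2,2])).round(2),"j",s["joint_positions"].round(2),"F",s["ft_force"].round(1),"M",s["torque"].round(2),"w",(87*s["grip_width"]).round(1))
                                                                                                                                                                                                                       ^^^^^^^^^^^^^^^^^^^^^^^^^^
AttributeError: 'float' object has no attribute 'round'
```

```bash
sed -i 's/(87\*s\["grip_width"\]).round(1)/round(87*s["grip_width"],1)/' h.py
python3 -c "
from h import *
go(.526,-.1545,.12,-43)"
```

```text
t 1.1 pos [0.4108 0.1634 0.2224] Y 2.5 tilt 0.02 j [-0.76 -0.14  0.3   1.94  0.04  1.33 -0.44] F [ 0.6 -0.3 -0.1] M [-0.11  0.03 -0.04] w 50.0
delta rot [-0.  -0.  45.5] shift [-322.7  101.2  102.3]
```

Call:
step_arm(deltas=[[0,0,6.5,-46,14.5,10,50],[0,0,13,-92,29,20,50],[0,0,19.5,-138,43.5,30,50],[0,0,26,-184,58,40,50],[0,0,32.5,-230,72.5,55,50],[0,0,39,-276,87,75,50],[0,0,45.5,-322.5,101,90,50],[0,0,45.5,-322.5,101,102,50]])

```text
time: 2.1
position: [0.5266, -0.1567, 0.1197]
tool_rot: [2.88, 1.248, -0.003]
ft_force: [-0.3, 0.5, -0.4]
grip_width: 0.575
```

```bash
python3 -c "
from h import *
snap('side','s1');go(.526,-.1545,.12,-43)
R=cv2.imread('pics/s1.png')[140:230,255:375];cv2.imwrite('pics/s1c.png',cv2.resize(R,None,fx=6,fy=6,interpolation=2))"
```

```text
t 2.15 pos [ 0.5254 -0.1535  0.118 ] Y -42.9 tilt 0.23 j [-0.38  0.21  0.69  1.86 -0.15  1.13 -0.39] F [-0.9  1.  -1.1] M [-0.03  0.13 -0.04] w 50.2
delta rot [-0.1  0.2  0.1] shift [-0.3  1.2 -2. ]
```

View pics/s1c.png

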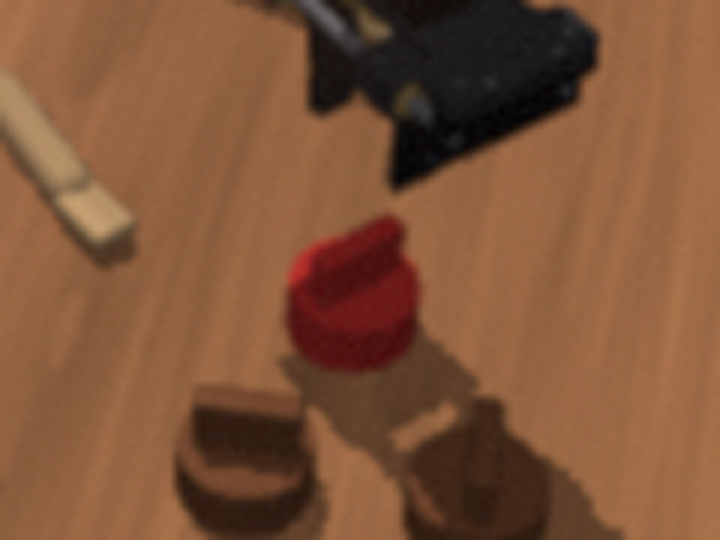

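The fingers hang above the red cap (crop (355,290)), in line with its bar and clear of both brown caps. Next: descend and grip.

Call:
step_arm(deltas=[[0,0,0,0,0,40,50],[0,0,0,0,0,70,50],[0,0,0,0,0,84,50],[0,0,0,0,0,84,50],[0,0,0,0,0,84,35],[0,0,0,0,0,84,20],[0,0,0,0,0,84,5],[0,0,0,0,0,84,0]], newtons=20)

```text
time: 3.15
position: [0.5273, -0.152, 0.0369]
tool_rot: [2.878, 1.259, 0.001]
ft_force: [0.4, 0.1, 0.7]
grip_width: 0.206
```

```bash
python3 -c "
from h import *
go(.526,-.1545,.036,-43)"
```

```text
t 3.15 pos [ 0.5273 -0.152   0.0369] Y -42.8 tilt 0.04 j [-0.34  0.32  0.66  1.93 -0.24  0.97 -0.32] F [0.4 0.1 0.7] M [-0.42 -0.14  0.04] w 17.9
delta rot [ 0.  -0.   0.2] shift [-2.7  0.8  0.9]
```

Call:
step_arm(deltas=[[0,0,0,0,0,0,0],[0,0,0,0,0,0,0],[0,0,0,0,0,0,0],[0,0,0,0,0,0,0],[0,0,0,0,0,-20,0],[0,0,0,0,0,-50,0],[0,0,0,0,0,-100,0],[0,0,0,0,0,-150,0]], newtons=30)

```text
time: 4.15
position: [0.5264, -0.1519, 0.1886]
tool_rot: [-2.878, -1.258, 0.0]
ft_force: [0.7, 0.1, -0.7]
grip_width: 0.157
```

```bash
python3 -c "
from h import *
snap('side','s2');go(.541,.174,.20,-20)
R=cv2.imread('pics/s2.png')[100:220,255:415];cv2.imwrite('pics/s2c.png',cv2.resize(R,None,fx=5,fy=5,interpolation=2))"
```

```text
t 4.2 pos [ 0.5302 -0.1532  0.1957] Y -42.8 tilt 0.61 j [-0.41  0.13  0.71  1.77 -0.09  1.26 -0.43] F [ 2.3 -1.6  3.2] M [-0.18 -0.19 -0.01] w 13.9
delta rot [  0.5  -0.3 -22.8] shift [ 247.4 -214.3   -4.2]
```

View pics/s2c.png

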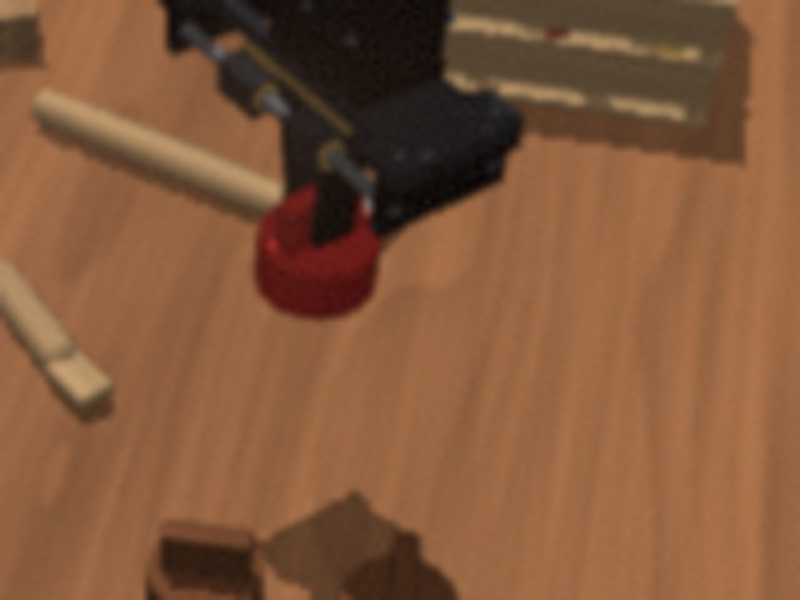

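The cap is held (opening 13.9 mm, matching the bar), upright at crop (320,260). Moving over the jar.

Call:
step_arm(deltas=[[0,0,-3,25,-21,-13,0],[0,0,-6,64,-54,-13,0],[0,0,-10,107,-91,-13,0],[0,0,-14,150,-128,-13,0],[0,0,-18,193,-165,-13,0],[0,0,-21,225,-192,-13,0],[0,0,-22.8,243,-207,-13,0],[0,0,-22.8,248.5,-211.5,-13,0]])

```text
time: 5.2
position: [0.5405, 0.1744, 0.1995]
tool_rot: [2.572, 1.803, -0.001]
ft_force: [0.4, 0.1, -0.4]
grip_width: 0.161
```

Call:
step_arm(deltas=[[0,0,0,0,0,0,0],[0,0,0,0,0,0,0],[0,0,0,0,0,0,0],[0,0,0,0,0,0,0],[0,0,0,0,0,0,0],[0,0,0,0,0,0,0],[0,0,0,0,0,0,0],[0,0,0,0,0,0,0]])

```text
time: 6.2
position: [0.5404, 0.1742, 0.1996]
tool_rot: [2.573, 1.803, 0.0]
ft_force: [0.0, 0.2, -1.5]
grip_width: 0.159
```

```bash
python3 -c "
from h import *
go(.541,.174,.20,-20)
a=snap('side','s3')
b=snap('top','t3');go(.541,.174,.20,-20)
f=lambda R:cv2.resize(R,None,fx=4,fy=4,interpolation=2)
cv2.imwrite('pics/c3.png',np.hstack([f(a[190:330,230:330]),f(b[160:300,170:270])]))"
```

```text
t 6.2 pos [0.5404 0.1742 0.1996] Y -19.9 tilt 0.0 j [-0.74  0.16  0.43  1.71 -0.07  1.29 -0.65] F [ 0.   0.2 -1.5] M [-0.12  0.1  -0.03] w 13.8
delta rot [ 0.  -0.   0.1] shift [ 0.1  0.6 -0.4]
t 6.3 pos [0.5404 0.1741 0.1996] Y -19.9 tilt 0.01 j [-0.74  0.16  0.43  1.71 -0.07  1.29 -0.65] F [-0.4  0.  -1. ] M [-0.08  0.05  0.05] w 14.0
delta rot [ 0.  -0.   0.1] shift [ 0.1  0.6 -0.4]
```

View pics/c3.png

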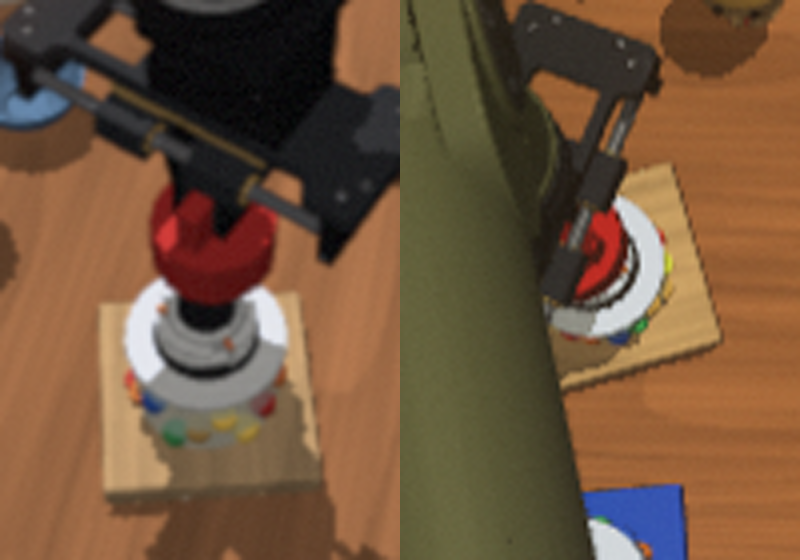

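```bash
cat >> h.py <<'E'
def skirt(n,im,box,z,keep,p0=(.541,.174)):
    # fit skirt silhouette edge points selected by keep(u,v,cu,cv)
    x0,y0,w,h=box;m=redmask(im)[y0:y0+h,x0:x0+w]
    k,l,st,ce=cv2.connectedComponentsWithStats(m);i=1+np.argmax(st[1:,4]);m=(l==i).astype(np.uint8)
    pts=[]
    for r in range(h):
        c=np.where(m[r])[0]
        if len(c): pts+=[(c[0]-.5+x0,r+y0),(c[-1]+.5+x0,r+y0)]
    for c in range(w):
        r=np.where(m[:,c])[0]
        if len(r): pts+=[(c+x0,r[-1]+.5+y0),(c+x0,r[0]-.5+y0)]
    pts=np.array([p for p in pts if keep(*p)],np.float32)
    def res(p):
        q=capsil(n,p[0],p[1],z,0)[0].reshape(-1,1,2).astype(np.float32)
        return np.array([cv2.pointPolygonTest(q,(float(a),float(b)),True) for a,b in pts])
    r=least_squares(res,p0,diff_step=1e-3,loss="soft_l1",f_scale=.5)
    return r.x,len(pts),np.sqrt(np.mean(r.fun**2)),r.fun.mean()
E
python3 - <<'E'
from h import *
b=cv2.imread('pics/s3.png');t=cv2.imread('pics/t3.png')
for z in(.160,.163):print(z,skirt('side',b,(255,230,55,50),z,lambda u,v:v>250))
# original cap on bench, same method
s0=cv2.imread('pics/side0.png');print('bench cap side',skirt('side',s0,(284,165,60,50),0,lambda u,v:v>190,(.526,-.155)))
t0=cv2.imread('pics/top0.png');print('bench cap top',skirt('top',t0,(317,207,60,60),0,lambda u,v:True,(.526,-.155)))
print('top held',skirt('top',t,(205,205,40,40),.163,lambda u,v:u>223 and v>208))
T=np.array([[270.15,266.6],[286.55,275.45],[286.8,258.6]])
def res(p):
    a=p[2]+np.arange(3)*2*np.pi/3;q=proj('side',np.c_[p[0]+.0246*np.cos(a),p[1]+.0246*np.sin(a),0*a+.106]);d=np.linalg.norm(q[:,None]-T,axis=2);j=d.argmin(0);return (q[j]-T).ravel()
r=least_squares(res,[.541,.173,.22]);print('neck side',r.x,np.degrees(r.x[2])%120,r.fun.round(2))
E
```

```text
0.16 (array([0.53973965, 0.16736985]), 60, np.float64(0.7879428151572236), np.float64(0.10916118181514717))
0.163 (array([0.53933482, 0.16914043]), 60, np.float64(0.8073337156405797), np.float64(0.11717949835325368))
bench cap side (array([ 0.52669235, -0.15862461]), 44, np.float64(0.4552565571257511), np.float64(0.1504277029906271))
bench cap top (array([ 0.52588301, -0.15384055]), 102, np.float64(0.46564288850851804), np.float64(0.3625953719666727))
top held (array([0.54090997, 0.175722  ]), 21, np.float64(0.4496741322885763), np.float64(-0.012809814210082569))
neck side [0.54138253 0.17323227 0.22121093] 12.67445261387923 [-0.17 -0.03  0.1  -0.04  0.06  0.07]
```

Call:
step_arm(deltas=[[0,0,0,0,0,8,0],[0,0,0,0,0,18,0],[0,0,0,0,0,28,0],[0,0,0,0,0,38,0],[0,0,0,0,0,45,0],[0,0,0,0,0,49,0],[0,0,0,0,0,49,0],[0,0,0,0,0,49,0]])

```text
time: 7.3
position: [0.5407, 0.1742, 0.151]
tool_rot: [2.573, 1.803, 0.001]
ft_force: [0.0, -0.9, -0.4]
grip_width: 0.16
```

```bash
sed -i 's/r>60)&(r>2.6\*g)&(r>2.6\*b)/r>40)\&(r>2.3*g)\&(r>2.3*b)/' h.py
python3 - <<'E'
from h import *
go(.541,.174,.15,-20)
a=snap('side','s4');b=snap('top','t4');s=ctrl.get_state();z=s["position"][2]-.0366
k={'side':lambda u,v:v>269,'top':lambda u,v:u>222 and v>214}
P={}
for n,im,box in(('side',a,(255,245,60,45)),('top',b,(205,205,40,40))):
    r=skirt(n,im,box,z,k[n]);print(n,z,r);P[n]=r[0]
f=8;out=[]
for n,im,x0,y0 in(('side',a,256,245),('top',b,200,205)):
    R=cv2.resize(im[y0:y0+45,x0:x0+48],None,fx=f,fy=f,interpolation=0)
    m=redmask(im)[y0:y0+45,x0:x0+48]; m=cv2.resize(m,None,fx=f,fy=f,interpolation=0)
    cs,_=cv2.findContours(m,0,1);cv2.drawContours(R,cs,-1,(255,255,0),1)
    cv2.polylines(R,[((capsil(n,*P[n],z,0)[0]+.5-[x0,y0])*f).astype(int)],True,(0,255,0),1);out.append(R)
cv2.imwrite('pics/c4.png',np.hstack(out))
E
```

```text
t 7.3 pos [0.5407 0.1742 0.151 ] Y -20.0 tilt 0.04 j [-0.74  0.2   0.43  1.77 -0.09  1.19 -0.63] F [ 0.  -0.9 -0.4] M [-0.09  0.06 -0.02] w 13.9
delta rot [ 0. -0.  0.] shift [-0.   0.4  1. ]
side 0.11439192731419312 (array([0.53905121, 0.16899891]), 39, np.float64(0.42746951017810025), np.float64(0.08300564752703006))
top 0.11439192731419312 (array([0.53879677, 0.17510816]), 31, np.float64(0.7176179456885952), np.float64(0.19131426040835944))
```

View pics/c4.png

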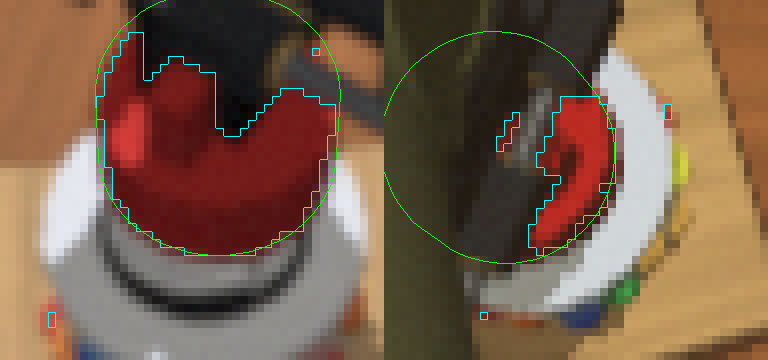

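```bash
cat >> h.py <<'E'
from scipy.ndimage import map_coordinates
def redness(im):
    f=im.astype(float); return f[...,2]-1.6*np.maximum(f[...,1],f[...,0])
def edgefit(n,im,z,angs,p0,r=.0325,h=(0,.03),sig=None,rng=4):
    """sample along normals of cylinder silhouette at image angles (deg, 0=right,90=down); edge=max gradient magnitude of sig"""
    S=cv2.GaussianBlur(sig(im),(0,0),.6); p=np.array(p0,float)
    a=np.linspace(0,2*np.pi,360,endpoint=False)
    def hull(p):
        P=np.vstack([np.c_[p[0]+r*np.cos(a),p[1]+r*np.sin(a),0*a+z+k] for k in h]);return cv2.convexHull(proj(n,P).astype(np.float32))
    q=hull(p)[:,0];c=(q.max(0)+q.min(0))/2
    pts=[]
    for A in angs:
        d=np.array([np.cos(np.radians(A)),np.sin(np.radians(A))])
        # hull radius along d
        ts=np.linspace(0,40,1600);ins=[cv2.pointPolygonTest(q[:,None],tuple(map(float,c+d*t)),False)>=0 for t in ts];t0=ts[np.where(ins)[0][-1]]
        t=np.arange(t0-rng,t0+rng,.05);v=map_coordinates(S,[c[1]+d[1]*t,c[0]+d[0]*t],order=1)
        g=-np.gradient(v);i=g.argmax();  # inside high -> outside low
        w=np.clip(g[max(0,i-20):i+21],0,None);tt=t[max(0,i-20):i+21];pts.append(c+d*(w*tt).sum()/w.sum())
    pts=np.array(pts)
    def res(p):
        Q=hull(p);return np.array([cv2.pointPolygonTest(Q,(float(x),float(y)),True) for x,y in pts])
    R=least_squares(res,p,diff_step=1e-3,loss="soft_l1",f_scale=.3)
    return R.x,np.sqrt(np.mean(R.fun**2)),pts
E
python3 - <<'E'
from h import *
s0,t0,s4,t4=[cv2.imread(f'pics/{k}.png') for k in('side0','top0','s4','t4')]
z=.1144
print('cap4 side',edgefit('side',s4,z,list(range(-5,190,8)),(.539,.170),sig=redness)[:2])
print('cap4 top',edgefit('top',t4,z,list(range(-25,60,6)),(.539,.175),sig=redness)[:2])
bright=lambda im:cv2.cvtColor(im,cv2.COLOR_BGR2GRAY).astype(float)-0.0
blue=lambda im:im[...,0].astype(float)
for zz in(.078,.082):
  print(zz,'disk side0',edgefit('side',s0,zz,[*range(-179,-1,6)],(.5414,.1732),r=.046,h=(0,),sig=blue)[:2])
  print('disk s4',edgefit('side',s4,zz,[-20,-15,-10,-5,0,5,175,180,185,190,195],(.5414,.1732),r=.046,h=(0,),sig=blue)[:2])
  print('disk top0',edgefit('top',t0,zz,range(-180,30,6),(.541,.175),r=.046,h=(0,),sig=blue)[:2])
E
```

```text
cap4 side (array([0.53936636, 0.16962965]), np.float64(0.4879815751415528))
cap4 top (array([0.53782732, 0.17273222]), np.float64(0.24372776071143626))
0.078 disk side0 (array([0.54160924, 0.17315159]), np.float64(0.22935683949787042))
disk s4 (array([0.54087027, 0.17498935]), np.float64(1.016243750975116))
disk top0 (array([0.54083701, 0.17561338]), np.float64(0.21584033048737356))
0.082 disk side0 (array([0.54102901, 0.17559869]), np.float64(0.23422264201647724))
disk s4 (array([0.54084163, 0.17687881]), np.float64(0.14048507824301487))
disk top0 (array([0.5400292 , 0.17496333]), np.float64(0.2775684128466744))
```

Call:
step_arm(deltas=[[0,0,0,2,0.7,0,0],[0,0,0,3.8,1.3,0,0],[0,0,0,3.8,1.3,0,0],[0,0,0,3.8,1.3,0,0],[0,0,0,3.8,1.3,0,0],[0,0,0,3.8,1.3,0,0],[0,0,0,3.8,1.3,0,0],[0,0,0,3.8,1.3,0,0]])

```text
time: 8.4
position: [0.5429, 0.1772, 0.1506]
tool_rot: [2.573, 1.803, 0.0]
ft_force: [-0.0, -0.3, -0.7]
grip_width: 0.158
```

Run:
```python
from h import *
go(.5432,.1773,.15,-20)
s4=snap('side','s5');t4=snap('top','t5');z=ctrl.get_state()["position"][2]-.0366
print('cap side',edgefit('side',s4,z,list(range(-5,190,8)),(.541,.173),sig=redness)[:2])
print('cap top',edgefit('top',t4,z,list(range(-25,60,6)),(.541,.175),sig=redness)[:2])
```

```text
t 8.4 pos [0.5429 0.1772 0.1506] Y -19.9 tilt 0.01 j [-0.74  0.21  0.43  1.76 -0.09  1.19 -0.63] F [-0.  -0.3 -0.7] M [-0.09  0.05  0.01] w 13.8
delta rot [ 0.  -0.   0.1] shift [0.1 0.2 0.6]
cap side (array([0.54158679, 0.17314223]), np.float64(0.5209279300025498))
cap top (array([0.53641964, 0.17400528]), np.float64(0.41493829426526246))
```

Call:
step_arm(deltas=[[0,0,0,0,0,3,0],[0,0,0,0,0,6,0],[0,0,0,0,0,8,0],[0,0,0,0,0,9,0],[0,0,0,0,0,10,0],[0,0,0,0,0,11,0],[0,0,0,0,0,11.5,0],[0,0,0,0,0,11.5,0]])

```text
time: 9.5
position: [0.5429, 0.1773, 0.1391]
tool_rot: [2.573, 1.803, 0.0]
ft_force: [0.1, 0.3, -1.1]
grip_width: 0.16
```

Run:
```python
from h import *
go(.5432,.1773,.1346,-20)
s4=snap('side','s6');R=s4[235:295,250:330];cv2.imwrite('pics/c6.png',cv2.resize(R,None,fx=8,fy=8,interpolation=2))
```

```text
t 9.5 pos [0.5429 0.1773 0.1391] Y -19.9 tilt 0.01 j [-0.74  0.22  0.43  1.77 -0.1   1.17 -0.63] F [ 0.1  0.3 -1.1] M [-0.14  0.07 -0.01] w 13.9
delta rot [ 0.  -0.   0.1] shift [0.1 0.3 4.5]
```

View pics/c6.png

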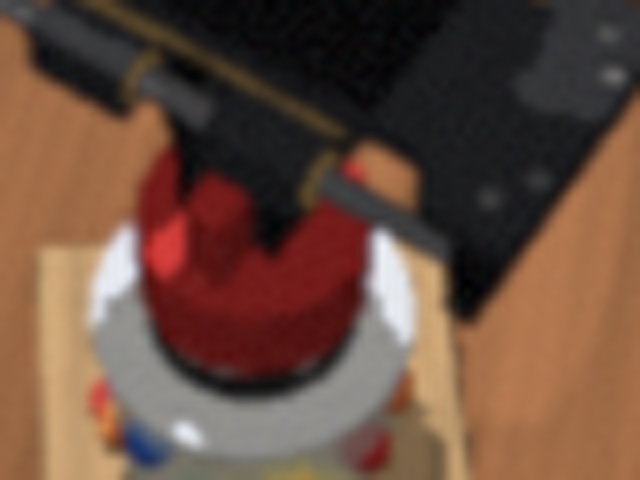

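The cap (crop centre about (255,270)) sits centred over the shoulder disc (crop x 90–415), with no contact force yet. I'll keep going down slowly.

Call:
step_arm(deltas=[[0,0,0,0,0,0.5,0],[0,0,0,0,0,1,0],[0,0,0,0,0,1.5,0],[0,0,0,0,0,2,0],[0,0,0,0,0,2.5,0],[0,0,0,0,0,3,0],[0,0,0,0,0,3,0],[0,0,0,0,0,3,0]])

```text
time: 10.55
position: [0.5429, 0.1772, 0.1361]
tool_rot: [-2.573, -1.803, -0.0]
ft_force: [0.3, -0.7, -0.8]
grip_width: 0.157
```

```bash
python3 -c "
from h import *
go(.5432,.1773,.1346,-20)"
```

```text
t 10.55 pos [0.5429 0.1772 0.1361] Y -19.9 tilt 0.01 j [-0.74  0.22  0.42  1.78 -0.1   1.17 -0.63] F [ 0.3 -0.7 -0.8] M [-0.09  0.09 -0.01] w 13.7
delta rot [ 0.  -0.   0.1] shift [0.2 0.3 1.5]
```

Call:
step_arm(deltas=[[0,0,0,0,0,0.5,0],[0,0,0,0,0,1,0],[0,0,0,0,0,1.5,0],[0,0,0,0,0,2,0],[0,0,0,0,0,2.5,0],[0,0,0,0,0,2.5,0],[0,0,0,0,0,2.5,0],[0,0,0,0,0,2.5,0]])

```text
time: 11.55
position: [0.543, 0.1773, 0.1338]
tool_rot: [-2.573, -1.803, -0.001]
ft_force: [-1.7, -0.5, 2.3]
grip_width: 0.153
```

```bash
python3 -c "
from h import *
go(.5432,.1773,.1336,-20)"
```

```text
t 11.55 pos [0.543  0.1773 0.1338] Y -20.0 tilt 0.02 j [-0.73  0.22  0.42  1.78 -0.1   1.16 -0.63] F [-1.7 -0.5  2.3] M [-0.18  0.4   0.  ] w 13.3
delta rot [ 0. -0.  0.] shift [0.1 0.2 0.2]
```

Landed: Fz rose about 3 N at the expected land height. Now turning anticlockwise about the cap's axis, which sits about 3.5 mm off the TCP in −x.

Call:
step_arm(deltas=[[0,0,-2.5,0,-0.15,0.2,0],[0,0,-5,0,-0.3,0.4,0],[0,0,-7.5,0,-0.45,0.5,0],[0,0,-10,-0.05,-0.6,0.5,0],[0,0,-12.5,-0.1,-0.75,0.5,0],[0,0,-15,-0.1,-0.9,0.5,0],[0,0,-15,-0.1,-0.9,0.5,0],[0,0,-15,-0.1,-0.9,0.5,0]])

```text
time: 12.55
position: [0.5426, 0.1777, 0.1335]
tool_rot: [2.316, 2.122, 0.002]
ft_force: [0.5, -1.0, 4.2]
grip_width: 0.158
```

```bash
python3 -c "
from h import *
go(.5432,.1773,.1336,-20)"
```

```text
t 12.55 pos [0.5426 0.1777 0.1335] Y -5.0 tilt 0.09 j [-0.71  0.22  0.39  1.78 -0.09  1.16 -0.37] F [ 0.5 -1.   4.2] M [ 0.07 -0.08 -0.  ] w 13.8
delta rot [ 0.1 -0.1 15. ] shift [-0.4  0.6 -0.1]
```

Call:
step_arm(deltas=[[0,0,-2,0,-0.1,0,0],[0,0,-4,0,-0.25,0,0],[0,0,-6,0,-0.35,0,0],[0,0,-7,0,-0.4,0,0],[0,0,-7,0,-0.4,0,0],[0,0,-7,0,-0.4,0,0],[0,0,-7,0,-0.4,0,0],[0,0,-7,0,-0.4,0,0]])

```text
time: 13.55
position: [0.5417, 0.1775, 0.1331]
tool_rot: [2.181, 2.261, 0.0]
ft_force: [-0.1, -0.6, 5.0]
grip_width: 0.16
```

```bash
python3 -c "
from h import *
go(.5432,.1773,.1336,-20)"
```

```text
t 13.55 pos [0.5417 0.1775 0.1331] Y 2.1 tilt 0.01 j [-0.7   0.22  0.38  1.78 -0.09  1.16 -0.25] F [-0.1 -0.6  5. ] M [-0.17 -0.03 -0.01] w 14.0
delta rot [ 0.   0.  22.1] shift [-0.2  1.5 -0.5]
```

Call:
step_arm(deltas=[[0,0,-1,0,-0.05,0,0],[0,0,-2,0,-0.1,0,0],[0,0,-3,0,-0.2,0,0],[0,0,-4,0,-0.25,0,0],[0,0,-5,0,-0.3,0,0],[0,0,-5,0,-0.3,0,0],[0,0,-5,0,-0.3,0,0],[0,0,-5,0,-0.3,0,0]])

```text
time: 14.55
position: [0.5413, 0.1774, 0.1331]
tool_rot: [2.081, 2.354, 0.0]
ft_force: [1.0, 0.4, 4.9]
grip_width: 0.158
```

```bash
python3 -c "
from h import *
go(.5432,.1773,.1336,-20)"
```

```text
t 14.55 pos [0.5413 0.1774 0.1331] Y 7.0 tilt 0.0 j [-0.69  0.22  0.37  1.78 -0.09  1.16 -0.17] F [1.  0.4 4.9] M [-0.16 -0.02 -0.08] w 13.8
delta rot [ 0.  0. 27.] shift [-0.3  1.8 -0.5]
```

Call:
step_arm(deltas=[[0,0,-0.5,0,0,0,0],[0,0,-1,0,-0.05,0,0],[0,0,-1.5,0,-0.1,0,0],[0,0,-2,0,-0.1,0,0],[0,0,-2.5,0,-0.15,0,0],[0,0,-3,0,-0.2,0,0],[0,0,-3,0,-0.2,0,0],[0,0,-3,0,-0.2,0,0]])

```text
time: 15.55
position: [0.5412, 0.1773, 0.1331]
tool_rot: [2.018, 2.407, 0.0]
ft_force: [0.6, 0.0, 6.1]
grip_width: 0.164
```

```bash
python3 -c "
from h import *
go(.5432,.1773,.1336,-20)"
```

```text
t 15.55 pos [0.5412 0.1773 0.1331] Y 10.0 tilt 0.01 j [-0.69  0.22  0.37  1.78 -0.08  1.16 -0.12] F [0.6 0.  6.1] M [-0.17  0.02 -0.06] w 14.3
delta rot [ 0.  0. 30.] shift [-0.4  2.  -0.5]
```

Call:
step_arm(deltas=[[0,0,-5,0,-0.3,0,0],[0,0,-10,-0.05,-0.6,0,0],[0,0,-15,-0.1,-0.9,0,0],[0,0,-20,-0.2,-1.2,0,0],[0,0,-25,-0.35,-1.5,0,0],[0,0,-30,-0.45,-1.75,0,0],[0,0,-33,-0.55,-1.9,0,0],[0,0,-33,-0.55,-1.9,0,0]])

```text
time: 16.55
position: [0.5395, 0.1763, 0.1331]
tool_rot: [1.252, 2.881, -0.0]
ft_force: [0.0, -1.0, 4.7]
grip_width: 0.162
```

```bash
python3 -c "
from h import *
go(.5432,.1773,.1336,-20)"
```

```text
t 16.55 pos [0.5395 0.1763 0.1331] Y 43.0 tilt 0.02 j [-0.63  0.21  0.3   1.78 -0.07  1.16  0.44] F [ 0.  -1.   4.7] M [-0.23 -0.12  0.03] w 14.1
delta rot [ 0.  0. 63.] shift [-1.8  3.4 -0.5]
```

Call:
step_arm(deltas=[[0,0,-2,0,-0.1,0,0],[0,0,-4,0,-0.25,0,0],[0,0,-6,0,-0.35,0,0],[0,0,-8,0,-0.5,0,0],[0,0,-10,-0.05,-0.6,0,0],[0,0,-12,-0.1,-0.7,0,0],[0,0,-13,-0.1,-0.75,0,0],[0,0,-13,-0.1,-0.75,0,0]])

```text
time: 17.55
position: [0.5389, 0.1757, 0.1327]
tool_rot: [0.917, 3.005, -0.001]
ft_force: [2.2, -2.2, 0.0]
grip_width: 0.16
```

```bash
python3 -c "
from h import *
go(.5432,.1773,.1336,-20)"
```

```text
t 17.55 pos [0.5389 0.1757 0.1327] Y 56.1 tilt 0.02 j [-0.61  0.21  0.28  1.79 -0.06  1.16  0.67] F [ 2.2 -2.2  0. ] M [-0.61 -0.57  0.07] w 14.0
delta rot [-0.   0.  76.1] shift [-2.7  3.7 -0.9]
```

Fz went to zero at Y = 56°, so the pins are over the gaps. A touch more turn, then lower gently.

Call:
step_arm(deltas=[[0,0,-1,0,-0.05,0,0],[0,0,-2,0,-0.1,0,0],[0,0,-3,0,-0.2,0.3,0],[0,0,-3,0,-0.2,0.8,0],[0,0,-3,0,-0.2,1.3,0],[0,0,-3,0,-0.2,1.8,0],[0,0,-3,0,-0.2,2.3,0],[0,0,-3,0,-0.2,2.3,0]])

```text
time: 18.55
position: [0.5389, 0.1762, 0.1309]
tool_rot: [0.838, 3.027, 0.001]
ft_force: [3.2, -1.5, 0.9]
grip_width: 0.157
```

```bash
python3 -c "
from h import *
go(.5432,.1773,.1261,-20)"
```

```text
t 18.55 pos [0.5389 0.1762 0.1309] Y 59.1 tilt 0.04 j [-0.61  0.21  0.28  1.79 -0.06  1.15  0.72] F [ 3.2 -1.5  0.9] M [-0.42 -0.75  0.02] w 13.7
delta rot [ 0.  -0.  79.1] shift [-3.1  3.2  4.8]
```

Call:
step_arm(deltas=[[0,0,0,-0.4,0,0,0],[0,0,0,-0.8,0,0,0],[0,0,0,-0.8,0,0.5,0],[0,0,0,-0.8,0,1,0],[0,0,0,-0.8,0,1.5,0],[0,0,0,-0.8,0,2,0],[0,0,0,-0.8,0,2.5,0],[0,0,0,-0.8,0,2.5,0]])

```text
time: 19.55
position: [0.5392, 0.1754, 0.1281]
tool_rot: [-0.838, -3.027, 0.0]
ft_force: [0.6, 0.2, -0.2]
grip_width: 0.157
```

```bash
python3 -c "
from h import *
go(.5432,.1773,.1261,-20)"
```

```text
t 19.55 pos [0.5392 0.1754 0.1281] Y 59.1 tilt 0.03 j [-0.61  0.21  0.28  1.79 -0.06  1.15  0.72] F [ 0.6  0.2 -0.2] M [ 0.01 -0.19 -0.01] w 13.6
delta rot [-0.  -0.  79.1] shift [-2.5  3.7  2. ]
```

Call:
step_arm(deltas=[[0,0,0,0,0,0.5,0],[0,0,0,0,0,1,0],[0,0,0,0,0,1.5,0],[0,0,0,0,0,2,0],[0,0,0,0,0,2.4,0],[0,0,0,0,0,2.4,0],[0,0,0,0,0,2.4,0],[0,0,0,0,0,2.4,0]])

```text
time: 20.55
position: [0.5393, 0.1754, 0.1259]
tool_rot: [-0.838, -3.028, 0.0]
ft_force: [-0.6, -0.0, 0.5]
grip_width: 0.158
```

```bash
python3 -c "
from h import *
go(.5432,.1773,.1261,-20)"
```

```text
t 20.55 pos [0.5393 0.1754 0.1259] Y 59.0 tilt 0.01 j [-0.61  0.21  0.28  1.79 -0.06  1.14  0.72] F [-0.6 -0.   0.5] M [-0.11  0.18 -0.01] w 13.7
delta rot [-0. -0. 79.] shift [-2.3  3.6 -0.2]
```

Dropped into the thread start: TCP z 0.1259 matches 8.5 mm below the lands, with almost no load. Turning clockwise now, following the thread pitch.

Call:
step_arm(deltas=[[0,0,0,0,0,-0.3,0],[0,0,4,0,0.25,-0.4,0],[0,0,8,-0.05,0.45,-0.4,0],[0,0,12,-0.05,0.7,-0.4,0],[0,0,16,-0.15,0.9,-0.2,0],[0,0,20,-0.2,1.15,0,0],[0,0,20,-0.2,1.15,0,0],[0,0,20,-0.2,1.15,0,0]])

```text
time: 21.55
position: [0.5402, 0.1763, 0.1258]
tool_rot: [1.349, 2.837, 0.0]
ft_force: [0.4, 0.4, -0.5]
grip_width: 0.157
```

```bash
python3 -c "
from h import *
go(.5432,.1773,.1261,-20)"
```

```text
t 21.55 pos [0.5402 0.1763 0.1258] Y 39.1 tilt 0.0 j [-0.64  0.22  0.31  1.79 -0.07  1.14  0.38] F [ 0.4  0.4 -0.5] M [-0.01 -0.   -0.04] w 13.6
delta rot [ 0.  -0.  59.1] shift [-1.1  2.9 -0.3]
```

Call:
step_arm(deltas=[[0,0,4,0,0.25,0.3,0],[0,0,8,-0.05,0.45,0.6,0],[0,0,12,-0.05,0.7,0.9,0],[0,0,16,-0.15,0.9,1.2,0],[0,0,20,-0.2,1.15,1.5,0],[0,0,20,-0.2,1.15,1.5,0],[0,0,20,-0.2,1.15,1.5,0],[0,0,20,-0.2,1.15,1.5,0]])

```text
time: 22.55
position: [0.5412, 0.1769, 0.1244]
tool_rot: [-1.822, -2.559, -0.0]
ft_force: [0.1, 0.4, -0.5]
grip_width: 0.157
```

```bash
python3 -c "
from h import *
go(.5432,.1773,.1261,-20)"
```

```text
t 22.55 pos [0.5412 0.1769 0.1244] Y 19.1 tilt 0.0 j [-0.67  0.22  0.35  1.79 -0.08  1.14  0.04] F [ 0.1  0.4 -0.5] M [-0.05  0.05 -0.02] w 13.6
delta rot [ 0.  -0.  39.1] shift [-0.2  2.  -1.7]
```

Call:
step_arm(deltas=[[0,0,4,0,0.25,0.3,0],[0,0,8,-0.05,0.45,0.6,0],[0,0,12,-0.05,0.7,0.9,0],[0,0,16,-0.15,0.9,1.2,0],[0,0,20,-0.2,1.15,1.5,0],[0,0,20,-0.2,1.15,1.5,0],[0,0,20,-0.2,1.15,1.5,0],[0,0,20,-0.2,1.15,1.5,0]])

```text
time: 23.55
position: [0.5424, 0.1771, 0.1229]
tool_rot: [-2.239, -2.204, -0.0]
ft_force: [-0.4, 0.4, -1.5]
grip_width: 0.158
```

```bash
python3 -c "
from h import *
go(.5432,.1773,.1261,-20)"
```

```text
t 23.55 pos [0.5424 0.1771 0.1229] Y -0.9 tilt 0.01 j [-0.7   0.23  0.39  1.79 -0.1   1.14 -0.3 ] F [-0.4  0.4 -1.5] M [-0.04  0.02 -0.06] w 13.8
delta rot [ 0.  -0.  19.1] shift [ 0.2  0.8 -3.2]
```

Call:
step_arm(deltas=[[0,0,4,0,0.25,0.3,0],[0,0,8,-0.05,0.45,0.6,0],[0,0,12,-0.05,0.7,0.9,0],[0,0,16,-0.15,0.9,1.2,0],[0,0,20,-0.2,1.15,1.5,0],[0,0,20,-0.2,1.15,1.5,0],[0,0,20,-0.2,1.15,1.5,0],[0,0,20,-0.2,1.15,1.5,0]])

```text
time: 24.55
position: [0.5435, 0.1768, 0.1214]
tool_rot: [-2.588, -1.781, -0.0]
ft_force: [0.1, 0.1, -1.4]
grip_width: 0.162
```

```bash
python3 -c "
from h import *
go(.5432,.1773,.1206,-20)"
```

```text
t 24.55 pos [0.5435 0.1768 0.1214] Y -20.9 tilt 0.01 j [-0.74  0.24  0.43  1.79 -0.11  1.14 -0.64] F [ 0.1  0.1 -1.4] M [-0.09  0.05  0.03] w 14.1
delta rot [ 0.  -0.  -0.9] shift [ 0.3 -0.5  0.8]
```

Call:
step_arm(deltas=[[0,0,3,0,0.2,0.2,0],[0,0,6,0,0.35,0.4,0],[0,0,8,-0.05,0.45,0.6,0],[0,0,10,-0.05,0.6,0.7,0],[0,0,12,-0.05,0.7,0.9,0],[0,0,12,-0.05,0.7,0.9,0],[0,0,12,-0.05,0.7,0.9,0],[0,0,12,-0.05,0.7,0.9,0]])

```text
time: 25.55
position: [0.5442, 0.1766, 0.1206]
tool_rot: [-2.76, -1.5, -0.0]
ft_force: [0.5, -0.4, 0.1]
grip_width: 0.157
```

```bash
python3 -c "
from h import *
go(.5432,.1773,.1206,-20)"
```

```text
t 25.55 pos [0.5442 0.1766 0.1206] Y -32.9 tilt 0.02 j [-0.76  0.24  0.46  1.79 -0.12  1.14 -0.84] F [ 0.5 -0.4  0.1] M [-0.11  0.08 -0.07] w 13.6
delta rot [  0.   -0.  -12.9] shift [ 0.  -1.3 -0. ]
```

Now the last few degrees, in small bites, watching for the end stop.

Call:
step_arm(deltas=[[0,0,1,0,0.05,0,0],[0,0,2,0,0.1,0,0],[0,0,3,0,0.2,0,0],[0,0,4,0,0.25,0,0],[0,0,4,0,0.25,0,0],[0,0,4,0,0.25,0,0],[0,0,4,0,0.25,0,0],[0,0,4,0,0.25,0,0]])

```text
time: 26.55
position: [0.5444, 0.1764, 0.1205]
tool_rot: [-2.811, -1.403, -0.0]
ft_force: [0.1, -0.8, 0.2]
grip_width: 0.159
```

```bash
python3 -c "
from h import *
go(.5432,.1773,.1206,-20)"
```

```text
t 26.55 pos [0.5444 0.1764 0.1205] Y -37.0 tilt 0.01 j [-0.77  0.24  0.47  1.79 -0.12  1.14 -0.91] F [ 0.1 -0.8  0.2] M [-0.07  0.07  0.02] w 13.8
delta rot [  0.  -0. -17.] shift [-0.  -1.5 -0.1]
```

Call:
step_arm(deltas=[[0,0,0.5,0,0.05,0,0],[0,0,1,0,0.05,0,0],[0,0,1.5,0,0.1,0,0],[0,0,2,0,0.1,0,0],[0,0,2.5,0,0.15,0,0],[0,0,3,0,0.2,0.2,0],[0,0,3,0,0.2,0.4,0],[0,0,3,0,0.2,0.5,0]])

```text
time: 27.55
position: [0.5444, 0.1761, 0.12]
tool_rot: [2.847, 1.329, -0.001]
ft_force: [-2.4, -1.0, 2.3]
grip_width: 0.16
```

```bash
python3 -c "
from h import *
go(.5432,.1773,.1206,-20)"
```

```text
t 27.55 pos [0.5444 0.1761 0.12  ] Y -39.9 tilt 0.02 j [-0.77  0.24  0.47  1.79 -0.12  1.14 -0.96] F [-2.4 -1.   2.3] M [-0.47  0.59  0.22] w 13.9
delta rot [ -0.    0.  -19.9] shift [ 0.2 -1.7 -0.6]
```

End stop met: Mz rose to 0.22 Nm with light floor contact, at the expected 0.120 height. Relaxing slightly, releasing, and rising.

Call:
step_arm(deltas=[[0,0,-0.5,0,0,-0.3,0],[0,0,-0.5,0,0,-0.3,0],[0,0,-0.5,0,0,-0.3,20],[0,0,-0.5,0,0,-0.3,30],[0,0,-0.5,0,0,-0.3,40],[0,0,-0.5,0,0,-0.3,45],[0,0,-0.5,0,0,-0.3,45],[0,0,-0.5,0,0,-0.3,45]])

```text
time: 28.55
position: [0.5446, 0.1763, 0.1203]
tool_rot: [-2.841, -1.341, -0.0]
ft_force: [0.2, -1.0, -0.3]
grip_width: 0.51
```

Call:
step_arm(deltas=[[0,0,0,0,0,-10,45],[0,0,0,0,0,-25,45],[0,0,0,0,0,-50,45],[0,0,0,0,0,-80,45],[0,0,0,0,0,-110,45],[0,0,0,0,0,-120,45],[0,0,0,0,0,-120,45],[0,0,0,0,0,-120,45]])

```text
time: 29.55
position: [0.5439, 0.1761, 0.239]
tool_rot: [2.841, 1.342, -0.003]
ft_force: [0.2, 0.3, -0.1]
grip_width: 0.52
```

Run:
```python
from h import *
go(.5432,.1773,.1206,-20)
a=snap('side','s9');b=snap('top','t9')
for z in (.081,.084,.087): print(z,edgefit('side',a,z,list(range(-5,190,8)),(.541,.173),sig=redness)[:2])
f=lambda R:cv2.resize(R,None,fx=5,fy=5,interpolation=2)
cv2.imwrite('pics/c9.png',np.hstack([f(a[220:330,240:320]),f(b[180:290,180:260])]))
```

```text
t 29.55 pos [0.5439 0.1761 0.239 ] Y -39.4 tilt 0.11 j [-0.79  0.15  0.48  1.64 -0.07  1.37 -0.99] F [ 0.2  0.3 -0.1] M [-0.1   0.12 -0.02] w 45.2
delta rot [ -0.1   0.1 -19.4] shift [  0.7  -1.2 118.4]
0.081 (array([0.54221408, 0.17052464]), np.float64(0.5327155783158491))
0.084 (array([0.54199523, 0.17216221]), np.float64(0.4908900480428949))
0.087 (array([0.54166258, 0.17405991]), np.float64(0.591701093310073))
```

View pics/c9.png

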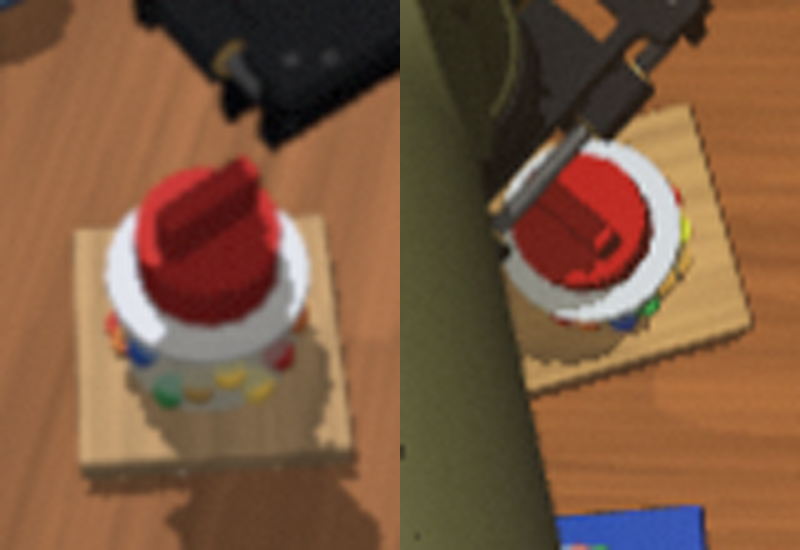

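The cap sits low, level and centred on the neck (side crop (208,245), top crop (580,218)). The fit at home height z = 0.084 gives (0.542, 0.172), within 2 mm of the neck. The gripper is well clear, so I'm handing in.

```bash
python3 -c "
from bench import ctrl
ctrl.close_job()"
```

```text
the job is handed in; nothing more can be done
```

The sequin jar is closed, and I handed the job in at about 29.6 s. No verdict came back, so what follows is from my own readings.

**What I did:** I gripped the red cap by its bar and centred it over the neck using both cameras. I lowered it onto the lands with about 3 N, then turned it anticlockwise about 76° under roughly 5 N until the load vanished. I let it down into the thread start and turned it clockwise about 99°, following the thread down to the end stop. Then I released it and raised the gripper.

**Last checks:**
- **Height:** the tool height matched the expected value at each stage, to within 1 mm: 134.5 mm on the lands, 126 mm dropped in and 120.5 mm home. The cap held the dropped-in height for about a second.
- **End stop:** it showed as a turning moment of 0.22 Nm, with light contact below. The highest force in any step reading was about 6 N; I only read forces between moves.
- **Position:** the final pictures show the cap level, centred to about 1–2 mm and clear of the gripper.

**Checks that disagreed or were left out:**
- The two cameras disagreed by 2–3 mm on the cap and neck positions. I went by cap-to-neck offsets within each camera, and corrected the last 0.8 mm by feel from a sideways force while lowering into the thread.
- The top camera's x-reading of the held cap was unreliable because the arm hid part of it.
- I did not re-measure the other things on the bench. The arm was kept clear of them.

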